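# Check the spring travel of a specimen tilt stage

## Robot

A 6-joint arm with a two-finger parallel gripper is mounted at the origin on the work surface. World frame = base frame: x ahead of the robot, y to its left, z up, the work surface at z = 0. Lengths are in m, angles in degrees, forces in N, time in s.
With the tool pointing down it reaches from about 0.25 to 0.725 m from the base axis. Payload 9.7 kg.
Tool frame: the origin (TCP) lies midway between the tips of the shut fingers; the grasp point (between the pads) lies bot.hold_point_z behind it (bot.hold_point_z is the distance from the TCP to the grasp point, in m); z points along the fingers, y is the line along which they close (so a half turn about z gives the same grasp; the last joint's range is limited). The gripper opens to 85 mm and grips with 20 to 120 N. Pads are 22 mm wide; open, the fingers measure 114 mm over their backs; the gripper's body (76 mm by 85 mm) begins 54 mm behind the grasp point. The pads swing forward as they close: fully open they stand 13 mm farther back than shut.
Start: joints at [-70.302, 4.979, 10.078, 95.1, 0, 90], TCP at [0.185, -0.518, 0.231] pointing down, gripper open.
Joint ranges: [-179.16, 179.16], [-48.56, 103.87], [-65.8, 70.77], [-126.05, 130.52], [-82.76, 87.17], [-180, 180]. Speed limits (degrees/s): [127.2, 127.2, 147.25, 180, 180, 180].

## Interface

Orientations are given as [roll, pitch, yaw] about the fixed x, y, z axes, in that order (R = Rz(yaw) Ry(pitch) Rx(roll)).
In Python, from workcell import bot, camera, camera_model, ticket gives the robot as it stands.
- The arm moves only by the tool send_rows, never from a script. Its argument "targets" is text: rows parted by semicolons, each of 5 numbers parted by spaces: the shift along the tool's x, y, z in mm, then the turn about the tool's z in degrees, then the closure in counts, from 0 (fully open) to 255 (shut). A call has 1 to 20 rows; each row is the pose to reach, as a shift and turn from the pose commanded when the call began, along the tool's axes at that moment; what a row does not reach only later rows make up. A row lasts 1/8 s, in which the tool goes at most 62.5 mm and 10.7 degrees, less where a joint would pass 70% of its speed; a pose out of reach is approached as far as the arm can. A call with a gripper value outside its range is refused whole. The fingers move at their own pace and stop on an object; "newtons" is the grip in N (left out, the last holds). Time passes only in rows, so rows that repeat a pose let the fingers close. It gives the time, the measured TCP pose, the force, the opening and the grip force at its end, in the units of the state.
- bot.get_obs(): the state, without advancing time (a new reading comes with each control period).
- camera(name): name is "scene" or "side" or "wrist"; returns the picture (400x640x3 uint8, blue, green, red); there is no depth.
- camera_model(name): a dict with "K" (3x3 intrinsics, pixels), "dist_coeffs" ([k1, k2, p1, p2, k3] as OpenCV has them; the pictures are not rectified), "pose" (4x4, takes a point from camera to world coordinates); the wrist camera has in their place "T_tool_cam" (4x4, takes a point from camera to tool coordinates, whose origin is the TCP and whose axes are the flange's). Camera axes: x right, y down, z forward; pixel columns grow to the right and rows downward; lengths in m; the calibration is good to about 2 mm. A picture is of the moment at which its call begins: read the wrist's pose just before it. camera_model takes no time and is no camera call.
- ticket.job_done(): hands the job in; it is judged then, once.
The state is a dict: "time": time; "q": joint angles; "qd": joint speeds; "joint_efforts": joint torques, N m; "ee_pos": TCP position; "tcp_rot": TCP orientation; "wrist_force": force on the tool from outside, world axes, zero at the start; "torque": the same for the moment, N m; "opening": finger opening in m; "grasp_force": force on a finger pad.
Only numpy, scipy, OpenCV 4.12 (cv2) and the standard library are available. Lean on these libraries where they do the work, as an engineer would, in place of code of your own. Each camera call takes 0.05 s, during which the arm holds its last target. There are 200 camera calls.

## Task

Two identical tilt stages stand on the bench: on the one that carries the round black specimen, press the domed pad on the sprung corner down with a fingertip until the pointer at the opposite corner has risen level with the index collar on its scale, without running the pointer on past the collar. Hold it level there for about two seconds, then take the finger away so that the plate springs back to rest. Grasp nothing, do not touch the specimen, do not press the empty stage, and leave the collar and the other things on the bench where they are.

Things in the scene. Friction and masses are not known exactly. Their poses are not given: they have to be found in the camera images.
- stage_padtop (a point): top of the domed pad (round aluminium button, 30 mm across, 8.5 mm high) on the sprung corner, the one nearest the robot with a coil spring under it, of the square tilt plate (130 x 130 x 10 mm) of the stage that carries the specimen. 73.5 mm above the bench at rest. Its frame turns with the plate: x runs along the plate's diagonal from pad to pointer, z is up at rest
- stage: the whole stage that carries the specimen: grey-painted base (about 280 x 150 mm, 20 mm high), tilt plate and upright scale. Origin on the bench under the middle of the tilt plate, x level from pad to pointer. Pressing straight down on its pad takes about 3.5 N to start and rises about 0.6 N per mm; the plate springs back on its own
- stage_tilt (a joint): tilt of that stage's plate in rad: 0 at rest, grows as the pad goes down and the pointer rises; stop at 0.32. The pivot axis lies level across the plate's two side corners, 70 mm from the pad's centre towards the pointer and 13.5 mm below the resting pad top
- stage_pointer (a point): tip of that stage's dark steel pointer (5 mm high, 10 mm wide), a bar from the corner opposite the pad; the tip lies 168 mm from the pivot axis, 60 mm above the bench at rest, and rises about 2.4 mm for each mm that the pad goes down
- stage_collar (a point): middle of the pointer-side end of the index collar (dark steel, 14 x 44 x 12 mm high) clasped round that stage's upright white scale (36 mm wide, top 130 mm above the bench), 4 mm sideways of the pointer's path. Its height, set anew each time 16 to 32 mm above the resting pointer, is the mark to reach. Its z is vertical
- specimen: round black resin-mounted metal specimen, 30 mm across, 16 mm high, 50 g or so, lying loose on the tilt plate near its middle; origin at the centre of its underside. Not to be touched; it rides with the plate
- spare_padtop (a point): top of the same domed pad on the other stage, identical but empty: not to be pressed
- spare_tilt (a joint): tilt of the empty stage's plate in rad, 0 at rest; must stay there
- puck2: bystander: another black resin specimen, 30 mm across, 16 mm high, lying on the bench; origin under its centre
- flask_small: bystander: amber flask 54 mm across, 140 mm tall; origin under its centre
- flask_green: bystander: green flask 54 mm across, 140 mm tall; origin under its centre
- flask_large: bystander: amber flask 90 mm across, 200 mm tall; origin under its centre
- jar: bystander: white jar 56 mm across, 70 mm tall; origin under its centre
- brush: bystander: small brush lying on the bench
- tweezers: bystander: steel tweezers about 130 mm long, 5 mm high, lying on the bench

How it is judged (in metres and radians):
On the way, in this order (a step that is already met when the one before it is completed fails the run):
1. the finger presses the pad and holds the pointer tip level with the collar (within its 12 mm height) for 1 s (z of stage_pointer in the frame of stage_collar between -0.006 and 0.006 m and contact force between the fingers and stage above 1 N), for 1 s.
2. the plate has sprung back (value of joint stage_tilt below 0.015 rad), for 0.2 s.
At the end, for the whole second after the job is handed in: After the pointer tip was held within the collar's 12 mm height for 1 s by pressing the pad, the plate is back at rest (tilt under 0.015 rad) and still, the empty stage is at rest, the specimen lies within 10 mm of its start, the collar within 3 mm, and the bystanders within 30 mm (value of joint each of stage_tilt, spare_tilt below 0.015 rad and velocity of joint stage_tilt between -0.05 and 0.05 rad/s and distance of specimen from where it was at the start of the episode below 0.01 m and linear speed of specimen below 0.02 m/s and distance of stage_collar from where it was at the start of the episode below 0.003 m and distance of each of puck2, flask_small, flask_green, flask_large, jar, brush, tweezers from where it was at the start of the episode below 0.03 m); the robot touches nothing.
It fails at once if the pointer is run past the collar (tip more than 10 mm above the collar's middle) (z of stage_pointer in the frame of stage_collar above 0.01 m).
It fails at once if the specimen is touched by the robot, lifted or shifted (contact force between any of the arm, the fingers and specimen above 0.5 N or distance of specimen from where it was at the start of the episode above 0.02 m).
It fails at once if the empty stage is pressed (value of joint spare_tilt above 0.03 rad).
It fails at once if the collar is moved (distance of stage_collar from where it was at the start of the episode above 0.004 m).
It fails at once if a bystander is moved, lifted or knocked over (distance of any of puck2, flask_small, flask_green, flask_large, jar, brush, tweezers from where it was at the start of the episode above 0.03 m).
It also fails if it takes over 42 s, if anything falls off the work surface, if the arm or the gripper's body presses on something with over 40 N, if the wrist force passes 120 N, or if a joint passes its speed limit or range.

## Working session

There is one attempt and no reset: what is moved stays moved. The work goes in short steps, Python scripts to look and compute and a tool call to move; the robot and the scene stay as the last step left them, time stands still between calls to the robot, and variables do not carry over. Pictures are saved under pics/ and viewed, at most 10 in all, crops included, and the job is handed in when it is done.

Besides the shell and the picture viewer there is one more tool, called after ">>>" as name(argument=value, ...), one argument or row to a line, values as JSON. send_rows: Moves the arm, as the interface text tells. Its arguments: {"type":"object","properties":{"targets":{"type":"string"},"newtons":{"type":"number"}},"required":["targets"]}

```bash
mkdir -p pics; python3 - <<'E'
from workcell import bot,camera,camera_model
import cv2,numpy as np
o=bot.get_obs();print(o, bot.hold_point_z)
for n in("scene","side","wrist"):
    cv2.imwrite(f"pics/{n}0.png",camera(n)); m=camera_model(n); print(n,m)
E
```

```text
{'time': 0.0, 'q': array([-7.03027080e+01,  5.01178457e+00,  1.00349943e+01,  9.50989336e+01,
       -8.25316566e-04,  8.99997781e+01]), 'qd': array([-0.02672947, -0.02463335, -0.11219586, -0.03221119, -0.00063414,
        0.0190748 ]), 'joint_efforts': array([ 5.10218451e-03, -5.20384097e+01,  4.64812768e+01,  1.59071916e-02,
        3.06174170e-04,  1.65255568e-05]), 'ee_pos': array([ 0.1852997 , -0.51761124,  0.23058133]), 'tcp_rot': array([-1.79924276e+02,  8.25022621e-04,  1.96975149e+01]), 'wrist_force': array([ 0.10838075, -0.06507762,  0.61966661]), 'torque': array([-0.01227051, -0.00066535, -0.0081696 ]), 'grasp_force': 0.0, 'opening': 0.08536350648698841} 0.0187
scene {'K': array([[362.69380645,   0.        , 320.9353533 ],
       [  0.        , 362.69380645, 204.48693232],
       [  0.        ,   0.        ,   1.        ]]), 'dist_coeffs': array([-0.0110884,  0.       ,  0.       ,  0.       ,  0.       ]), 'pose': array([[-0.70798008,  0.38724737, -0.59059603,  1.31311432],
       [ 0.70599883,  0.40958319, -0.57776056,  0.73376032],
       [ 0.01816195, -0.82600308, -0.5
[... 501 characters left out ...]
0.6882772 ,  0.90545661],
       [ 0.        ,  0.        ,  0.        ,  1.        ]])}
wrist {'K': array([[344.64589438,   0.        , 318.33368698],
       [  0.        , 344.64589438, 204.62174425],
       [  0.        ,   0.        ,   1.        ]]), 'dist_coeffs': array([-0.02893075,  0.        ,  0.        ,  0.        ,  0.        ]), 'T_tool_cam': array([[-2.98653811e-04, -9.49980238e-01, -3.12309875e-01,
         8.03662518e-02],
       [ 9.99999869e-01, -4.13580246e-04,  3.01749309e-04,
        -1.51190532e-04],
       [-4.15821076e-04, -3.12309744e-01,  9.49980237e-01,
        -1.41957543e-01],
       [ 0.00000000e+00,  0.00000000e+00,  0.00000000e+00,
         1.00000000e+00]])}
```

View pics/scene0.png

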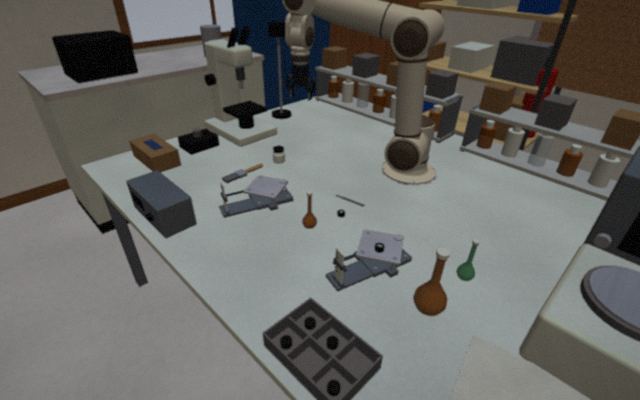

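View pics/side0.png

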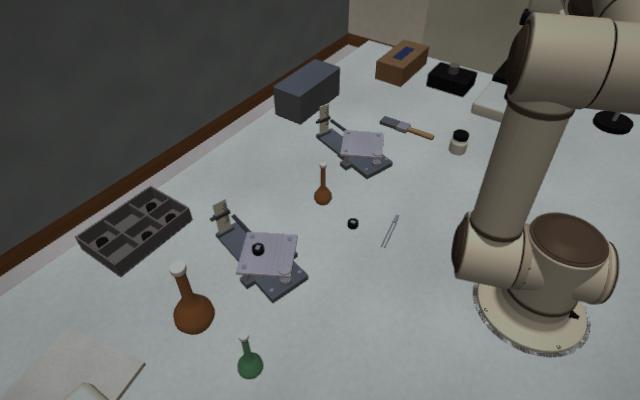

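The specimen's stage is at scene (380,250) and side (265,255). The empty one is at scene (265,190) and side (360,145). I'll enlarge the target stage in both views.

```bash
python3 - <<'E'
import cv2,numpy as np
a=cv2.imread("pics/side0.png")[190:310,200:320];b=cv2.imread("pics/scene0.png")[210:300,320:420]
f=lambda i,s:cv2.resize(i,None,fx=s,fy=s,interpolation=cv2.INTER_CUBIC)
A=f(a,3.33);B=f(b,4.0)
h=max(A.shape[0],B.shape[0]);P=lambda i:cv2.copyMakeBorder(i,0,h-i.shape[0],0,0,cv2.BORDER_CONSTANT)
o=np.hstack([P(A),P(B)]);print(A.shape,o.shape);cv2.imwrite("pics/crop.png",o[:,:800])
E
```

```text
(400, 400, 3) (400, 800, 3)
```

View pics/crop.png

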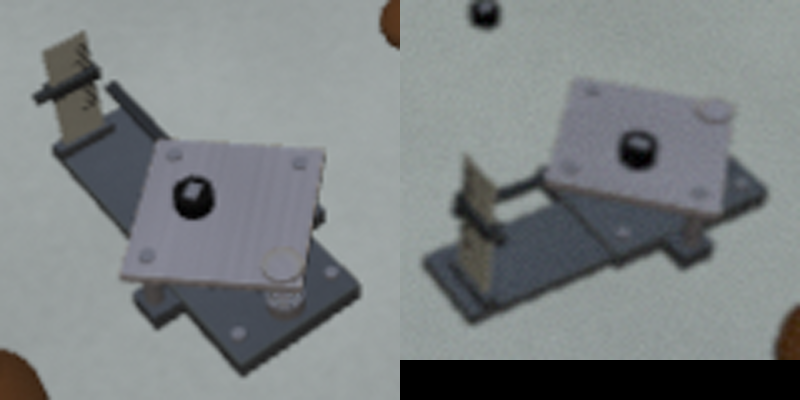

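```bash
cat > h.py <<'E'
import cv2,numpy as np
from scipy.spatial.transform import Rotation as R
from workcell import bot,camera,camera_model
def pose(n,o=None):
    m=camera_model(n)
    if n!="wrist": return m["K"],m["dist_coeffs"],np.array(m["pose"])
    T=np.eye(4);T[:3,:3]=R.from_euler("xyz",o["tcp_rot"],degrees=True).as_matrix();T[:3,3]=o["ee_pos"]
    return m["K"],m["dist_coeffs"],T@m["T_tool_cam"]
def ray(n,p,o=None):
    K,d,T=pose(n,o);u=cv2.undistortPoints(np.array([[p]],float),K,d)[0,0]
    v=T[:3,:3]@[u[0],u[1],1];return T[:3,3],v/np.linalg.norm(v)
def plane(n,p,z,o=None):
    c,v=ray(n,p,o);return c+v*(z-c[2])/v[2]
def tri(*rs):
    A=sum(np.eye(3)-np.outer(v,v) for c,v in rs);b=sum((np.eye(3)-np.outer(v,v))@c for c,v in rs)
    x=np.linalg.solve(A,b);return x,[np.linalg.norm(np.cross(x-c,v)) for c,v in rs]
def proj(n,X,o=None):
    K,d,T=pose(n,o);Ti=np.linalg.inv(T)
    return cv2.projectPoints(np.atleast_2d(np.array(X,float)),cv2.Rodrigues(Ti[:3,:3])[0],Ti[:3,3],K,d)[0][:,0]
E
python3 - <<'E'
from h import *
np.set_printoptions(precision=4,suppress=True)
s=lambda x,y:(200+x/3.333-.35,190+y/3.333-.35); c=lambda x,y:(320+(x-400)/4-.4,210+y/4-.4)
for nm,a,b,z in(("pad",(281,258),(713,106),.0735),("tip",(112,87),(495,193),.061),("collar mid",(68,84),(478,218),.085),("scaletop",(64,42),(478,166),.13)):
    print(nm,tri(ray("side",s(*a)),ray("scene",c(*b))),plane("side",s(*a),z),plane("scene",c(*b),z))
print(proj("wrist",[[.45,.1,.07]],bot.get_obs()))
E
```

```text
pad (array([0.5048, 0.2856, 0.07  ]), [np.float64(0.0003104031441891999), np.float64(0.0003104031441891736)]) [0.5029 0.288  0.0735] [0.5085 0.2874 0.0735]
tip (array([0.7103, 0.2375, 0.0791]), [np.float64(0.0017172359838994518), np.float64(0.001717235983899595)]) [0.7251 0.224  0.061 ] [0.6957 0.2271 0.061 ]
collar mid (array([0.7408, 0.2518, 0.0808]), [np.float64(0.0016307511082577233), np.float64(0.001630751108257827)]) [0.7367 0.2563 0.085 ] [0.7435 0.2526 0.085 ]
scaletop (array([0.7391, 0.2478, 0.125 ]), [np.float64(0.0021704429379609236), np.float64(0.0021704429379608707)]) [0.7337 0.2537 0.13  ] [0.7424 0.2487 0.13  ]
[[-233.1163 -302.4738]]
```

```bash
python3 - <<'E'
from h import *
np.set_printoptions(precision=3,suppress=True)
for n,a,b in(("large top",(178,267),(443,254)),("small top",(322,165),(309,194)),("green top",(244,337),(475,242)),("spare scale",(322,106),(222,187))):
    print(n,tri(ray("side",a),ray("scene",b)))
E
```

```text
large top (array([0.616, 0.477, 0.191]), [np.float64(0.0016689867148506285), np.float64(0.0016689867148506356)])
small top (array([ 0.604, -0.017,  0.13 ]), [np.float64(0.0004968726900087091), np.float64(0.0004968726900087015)])
green top (array([0.434, 0.493, 0.13 ]), [np.float64(0.0011481563661542502), np.float64(0.0011481563661542968)])
spare scale (array([ 0.783, -0.274,  0.12 ]), [np.float64(0.0019727109856929057), np.float64(0.0019727109856931)])
```

>>> send_rows(
  targets="0 0 -30 0 255;50 -40 -40 -10 255;100 -80 -50 -20 255;145 -125 -50 -30 255;190 -165 -50 -40 255;235 -210 -50 -50 255;280 -250 -50 -60 255;320 -295 -50 -70 255",
)

```text
time: 1.15
ee_pos: [0.3878, -0.1303, 0.2811]
tcp_rot: [180.0, 0.0, 90.0]
wrist_force: [1.5, 0.2, 0.6]
opening: 0.0001
grasp_force: 0.0
```

>>> send_rows(
  targets="50 25 0 -10 255;100 50 0 -20 255;150 75 0 -30 255;200 100 0 -40 255;250 125 0 -50 255;300 150 0 -60 255;350 170 30 -70 255;400 190 70 -74 255;410 190 70 -74 255;410 190 70 -74 255;410 190 70 -74 255",
)

```text
time: 2.52
ee_pos: [0.5796, 0.2759, 0.213]
tcp_rot: [179.9, 0.1, 163.6]
wrist_force: [-0.2, -0.1, 0.8]
opening: 0.0003
grasp_force: 0.0
```

```bash
python3 - <<'E'
from h import *
o=bot.get_obs();print(o["ee_pos"],o["tcp_rot"],o["wrist_force"]);np.save("o1.npy",o)
cv2.imwrite("pics/w1.png",camera("wrist"))
print(proj("wrist",[[.505,.287,.0735],[.74,.25,.085]],o))
E
```

```text
[0.57957623 0.27587428 0.2130174 ] [1.79932439e+02 9.60114572e-02 1.63632655e+02] [-0.17202056 -0.08208082  0.80858788]
[[304.73080235  98.53103257]
 [339.12626171 353.61840003]]
```

View pics/w1.png

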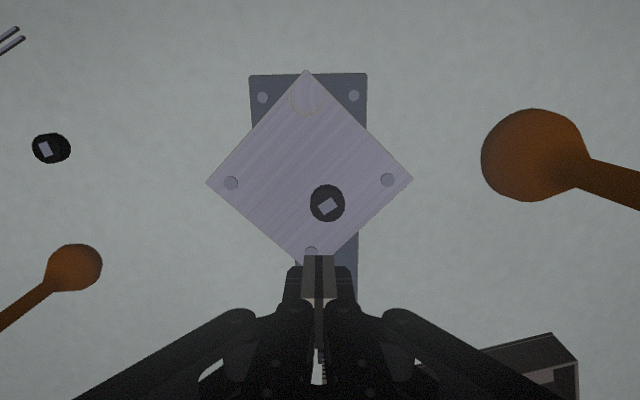

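The pad shows at (306,97) and the specimen at (327,203), but the fingers hide the scale. I'll turn 90° to get the collar on the right of the picture.

>>> send_rows(
  targets="10 5 0 10 255;20 10 0 20 255;30 15 0 30 255;39 20 0 40 255;39 20 0 50 255;39 20 0 60 255;39 20 0 70 255;39 20 0 80 255;39 20 0 90 255;39 20 0 90 255;39 20 0 90 255",
)

```text
time: 3.95
ee_pos: [0.5477, 0.3064, 0.2121]
tcp_rot: [180.0, -0.0, 73.9]
wrist_force: [-0.2, 0.9, 0.1]
opening: 0.0001
grasp_force: 0.0
```

```bash
python3 - <<'E'
from h import *
o=bot.get_obs();print(o["ee_pos"],o["tcp_rot"],o["wrist_force"]);np.save("o2.npy",o)
cv2.imwrite("pics/w2.png",camera("wrist"))
print(proj("wrist",[[.505,.287,.0735],[.74,.25,.085]],o))
o1=np.load("o1.npy",allow_pickle=True).item();print(plane("wrist",(306,97),.0735,o1))
E
```

```text
[0.54772692 0.30636845 0.21208773] [ 1.79954636e+02 -4.29045696e-02  7.38687549e+01] [-0.20738435  0.91437036  0.09202259]
[[277.29958911 224.92171144]
 [560.01756393 196.04129873]]
[0.50391964 0.28835972 0.0735    ]
```

View pics/w2.png

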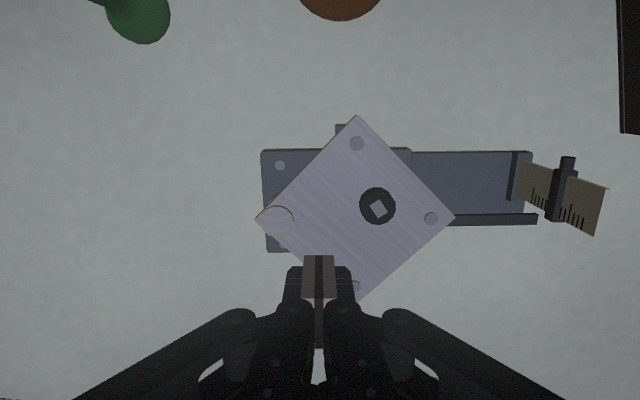

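```bash
python3 - <<'E'
import cv2
i=cv2.imread("pics/w2.png")[140:250,490:620];cv2.imwrite("pics/w2c.png",cv2.convertScaleAbs(cv2.resize(i,None,fx=5,fy=5,interpolation=cv2.INTER_CUBIC),alpha=1.6))
E
```

```text
(no output)
```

View pics/w2c.png

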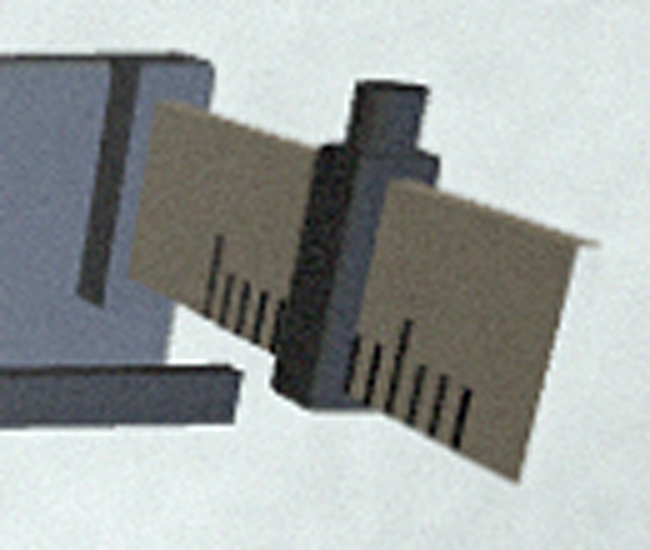

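```bash
python3 - <<'E'
from h import *
np.set_printoptions(precision=4,suppress=True)
o=np.load("o2.npy",allow_pickle=True).item()
q=lambda x,y:(490+x/5-.4,140+y/5-.4)
t=plane("wrist",q(519,482),.13,o);b=plane("wrist",q(130,278),.02,o);print("edge",t,b)
t2=plane("wrist",q(578,243),.13,o);b2=plane("wrist",q(157,100),.02,o);print("edge2",t2,b2)
tip=plane("wrist",q(243,371),.0625,o);print("tip",tip)
print("pad",plane("wrist",(279,214),.0735,o))
z=np.linspace(.07,.11,401)
L=lambda A,B:B+(A-B)*((z-.02)/.11)[:,None]
P=proj("wrist",L(t,b),o)
for X in(364,372,380): i=np.argmin(abs(P[:,0]-q(X,0)[0]));print("collar top z",z[i],P[i])
# front corners: scale edge shifted by ~4.5 mm toward robot, 4 mm to pointer
e=(t-t2);e[2]=0;e/=np.linalg.norm(e);f=np.array([e[1],-e[0],0]);f*=np.sign(-f[0]);print(e,f)
for k in(.003,.0045,.006):
    P=proj("wrist",L(t,b)+f*k+e*.004,o)
    print(k,[z[np.argmin(abs(P[:,0]-q(X,0)[0]))] for X in(274,314)])
E
```

```text
edge [0.7336 0.2347 0.13  ] [0.7363 0.2316 0.02  ]
edge2 [0.7429 0.2692 0.13  ] [0.7455 0.2672 0.02  ]
tip [0.7335 0.2272 0.0625]
pad [0.5096 0.2962 0.0735]
collar top z 0.09480000000000001 [562.3933 219.6808]
collar top z 0.0968 [563.9628 220.5049]
collar top z 0.0989 [565.6331 221.3822]
[-0.2608 -0.9654  0.    ] [-0.9654  0.2608  0.    ]
0.003 [np.float64(0.0761), np.float64(0.08750000000000001)]
0.0045 [np.float64(0.0785), np.float64(0.08990000000000001)]
0.006 [np.float64(0.081), np.float64(0.09230000000000001)]
```

In the crop, the collar's near top corner is at about (553,222) and the pointer tip at (538,214) in full-picture pixels. That puts the collar's middle at z of about 0.086, so the pointer must rise about 26 mm and the pad go down about 11 mm. I'll go above the pad now.

>>> send_rows(
  targets="-10 -12 0 -10 255;-20 -24 0 -20 255;-29 -36 0 -30 255;-29 -36 0 -40 255;-29 -36 0 -50 255;-29 -36 0 -60 255;-29 -36 20 -70 255;-29 -36 50 -80 255;-29 -36 80 -90 255;-29 -36 105 -90 255;-29 -36 112 -90 255;-29 -36 112 -90 255;-29 -36 112 -90 255",
)

```text
time: 5.62
ee_pos: [0.5054, 0.2895, 0.1006]
tcp_rot: [179.9, 0.1, 163.7]
wrist_force: [0.1, -0.0, 0.2]
opening: -0.0001
grasp_force: 0.0
```

```bash
python3 - <<'E'
from h import *
o=bot.get_obs();print(o["ee_pos"],o["tcp_rot"],o["wrist_force"])
w=camera("wrist");s=camera("side");cv2.imwrite("pics/s3.png",s)
a=cv2.resize(s[190:290,200:320],None,fx=4,fy=4,interpolation=cv2.INTER_CUBIC);b=w[100:400,160:480]
b=cv2.copyMakeBorder(b,0,100,0,0,cv2.BORDER_CONSTANT);cv2.imwrite("pics/c3.png",np.hstack([a,b]))
print(proj("wrist",[[.505,.289,.0735]],o)-[160-480,100])
E
```

```text
[0.50541589 0.28946172 0.10062956] [1.79926362e+02 7.25852325e-02 1.63717366e+02] [ 0.10525864 -0.04905197  0.24052159]
[[637.02243894 147.39529702]]
```

View pics/c3.png

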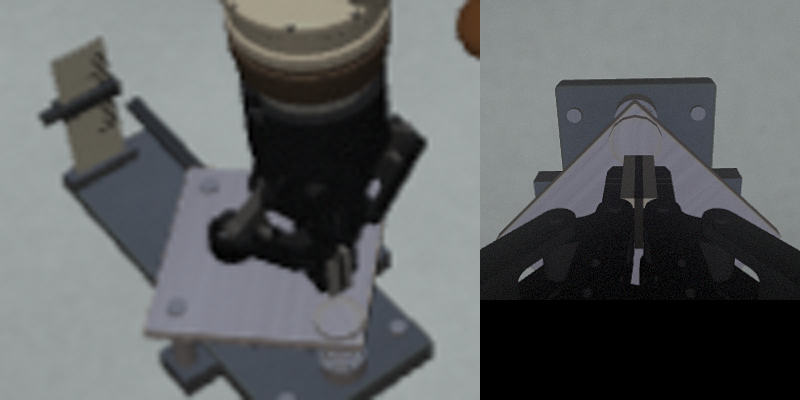

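The pad's middle is at (637,139) in the wrist half, about 3 mm nearer the robot than my estimate. The collar and pointer tip are in plain view in the side half. I'll descend to contact.

>>> send_rows(
  targets="3 0 10 0 255;3 0 18 0 255;3 0 23 0 255;3 0 25 0 255;3 0 25 0 255;3 0 25 0 255",
)

```text
time: 6.48
ee_pos: [0.5021, 0.2901, 0.0745]
tcp_rot: [180.0, 0.0, 163.7]
wrist_force: [-0.4, 0.8, -0.1]
opening: -0.0002
grasp_force: 0.0
```

>>> send_rows(
  targets="0 0 1 0 255;0 0 2 0 255;0 0 3 0 255;0 0 3 0 255;0 0 3 0 255",
)

```text
time: 7.1
ee_pos: [0.5019, 0.2902, 0.0718]
tcp_rot: [180.0, 0.0, 163.7]
wrist_force: [-2.5, 0.1, 4.2]
opening: 0.0001
grasp_force: 2.5
```

>>> send_rows(
  targets="0 0 1 0 255;0 0 2 0 255;0 0 2 0 255;0 0 2 0 255",
)

```text
time: 7.6
ee_pos: [0.5017, 0.2903, 0.0699]
tcp_rot: [180.0, -0.0, 163.7]
wrist_force: [-4.4, 0.8, 6.8]
opening: 0.0001
grasp_force: 3.2
```

>>> send_rows(
  targets="0 0 1 0 255;0 0 2 0 255;0 0 3 0 255;0 0 4 0 255;0 0 4 0 255;0 0 4 0 255",
)

```text
time: 8.35
ee_pos: [0.5014, 0.2904, 0.0661]
tcp_rot: [180.0, -0.1, 163.7]
wrist_force: [-6.5, 0.4, 8.2]
opening: -0.0001
grasp_force: 4.6
```

```bash
python3 - <<'E'
from h import *
o=bot.get_obs();print(o["ee_pos"],o["wrist_force"])
s=camera("side")
r=cv2.imread("pics/s3.png")
f=lambda i:cv2.resize(i[190:245,200:260],None,fx=6.5,fy=6.5,interpolation=cv2.INTER_CUBIC)
cv2.imwrite("pics/c4.png",cv2.convertScaleAbs(np.hstack([f(r),f(s)]),alpha=1.5))
# predicted tip pixels for pointer z
d=np.array([.9654,-.2608,0]);T0=np.array([.7335,.2272,.060])
for n in(0,.01,.02,.025,.03): 
    a=np.arcsin(n/.168);print(n,proj("side",T0+[0,0,n]+d*(.168*(np.cos(a)-1)))[0])
E
```

```text
[0.50139149 0.29040028 0.06612101] [-6.51978448  0.36744368  8.23597662]
0 [230.11619104 215.438139  ]
0.01 [229.64796231 212.86976138]
0.02 [229.29495261 210.39397917]
0.025 [229.16281527 209.19126963]
0.03 [229.0610865  208.01245678]
```

View pics/c4.png

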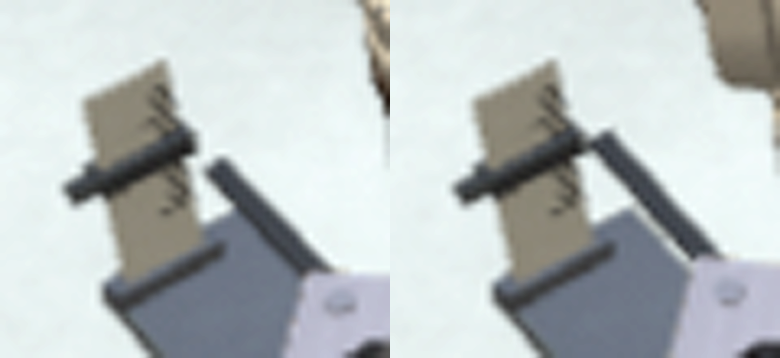

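The pointer has risen about 17 mm, and its tip at (602,138) still sits a little below level with the collar end at (580,138), allowing for parallax. The side view and the scale-edge reading together give a collar rise of about 24 mm, so I'll go 2.7 mm further and hold.

>>> send_rows(
  targets="0 0 1 0 255;0 0 2 0 255;0 0 2.7 0 255;0 0 2.7 0 255;0 0 2.7 0 255;0 0 2.7 0 255;0 0 2.7 0 255;0 0 2.7 0 255;0 0 2.7 0 255;0 0 2.7 0 255;0 0 2.7 0 255;0 0 2.7 0 255;0 0 2.7 0 255;0 0 2.7 0 255;0 0 2.7 0 255;0 0 2.7 0 255",
)

```text
time: 10.4
ee_pos: [0.5013, 0.2904, 0.0636]
tcp_rot: [180.0, -0.1, 163.7]
wrist_force: [-7.3, 0.6, 10.2]
opening: 0.0002
grasp_force: 5.6
```

```bash
python3 - <<'E'
from h import *
o=bot.get_obs();print(o["ee_pos"],o["wrist_force"])
s=camera("side");c=camera("scene")
f=lambda i,k:cv2.resize(i,None,fx=k,fy=k,interpolation=cv2.INTER_CUBIC)
a=f(s[195:230,205:245],10);b=f(c[240:275,325:365],10)
cv2.imwrite("pics/c5.png",cv2.convertScaleAbs(np.hstack([a,b]),alpha=1.5))
E
```

```text
[0.50126963 0.29043101 0.06362577] [-7.30295923  0.57667543 10.24440932]
```

View pics/c5.png

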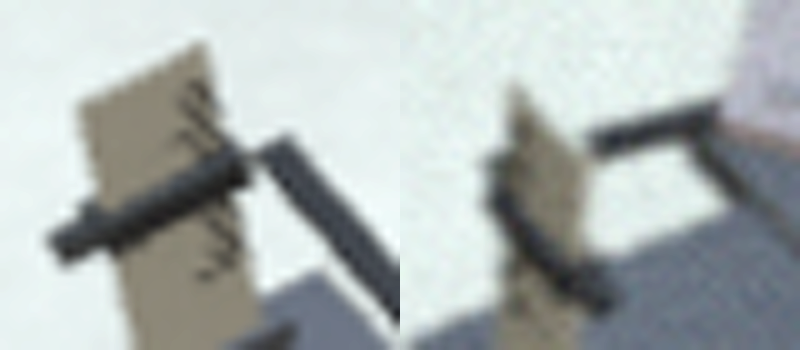

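In the side half, the collar's axis extended meets the pointer tip (277,150), so it is level. I'll hold a little longer, then lift smoothly.

>>> send_rows(
  targets="0 0 0 0 255;0 0 0 0 255;0 0 0 0 255;0 0 0 0 255;0 0 0 0 255;0 0 0 0 255;0 0 0 0 255;0 0 0 0 255",
)

```text
time: 11.5
ee_pos: [0.5013, 0.2904, 0.0636]
tcp_rot: [180.0, -0.1, 163.7]
wrist_force: [-8.0, 0.2, 10.6]
opening: -0.0004
grasp_force: 5.6
```

>>> send_rows(
  targets="0 0 -2 0 255;0 0 -4 0 255;0 0 -6 0 255;0 0 -8 0 255;0 0 -10 0 255;0 0 -12 0 255;0 0 -16 0 255;0 0 -25 0 255;0 0 -45 0 255;0 0 -70 0 255;0 0 -80 0 255;0 0 -80 0 255;0 0 -80 0 255;0 0 -80 0 255;0 0 -80 0 255;0 0 -80 0 255",
)

```text
time: 13.5
ee_pos: [0.5019, 0.29, 0.1423]
tcp_rot: [-180.0, -0.0, 163.7]
wrist_force: [0.5, 0.8, 0.1]
opening: -0.0001
grasp_force: 0.0
```

```bash
python3 - <<'E'
from h import *
o=bot.get_obs();print(o["time"],o["ee_pos"],o["wrist_force"])
s=camera("side");r=cv2.imread("pics/s3.png")
cv2.imwrite("pics/c6.png",cv2.convertScaleAbs(np.hstack([cv2.resize(i[190:290,200:300],None,fx=4,fy=4) for i in(r,s)]),alpha=1.4))
E
```

```text
13.5 [0.50192133 0.2899785  0.14233908] [0.51299309 0.81240623 0.14067451]
```

View pics/c6.png

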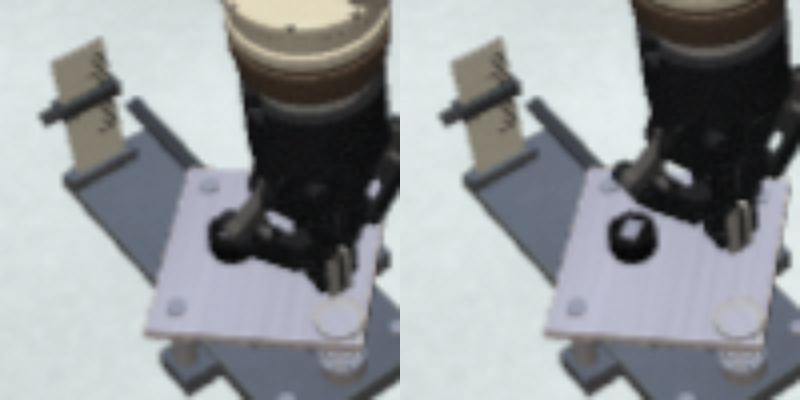

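The plate is back at rest: the pointer tip is at (535,105) in the right half, matching (135,105) before the press. The specimen is still on the plate at (633,238) and the collar has not moved, so I'll hand it in.

```bash
python3 -c "
from workcell import ticket
print(ticket.job_done())"
```

```text
the job is handed in; nothing more can be done
None
```

I pressed the specimen stage's pad until the pointer looked level with the collar in the side camera, held it there for over 2 s, then lifted clear. The plate sprang back to rest, the specimen and collar look unmoved, and the job is handed in; no verdict came back.

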